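# Draw a pump plunger up to the bench magnifier

### The job

Set up the worn pump plunger for inspection: swing the bench magnifier round on its stiff joint until its lens squarely faces the upright pump barrel, and leave it standing there. Then draw the plunger straight up out of its barrel, without forcing it sideways or pulling it right out, until the ring groove round it is level with the middle of the lens. Finish still holding the plunger there, and leave the other parts on the bench where they lie.

Things in the scene. Friction and masses are not known exactly. Their poses are not given: they have to be found in the camera images.
- swing_pivot (a point): point on the vertical swing axis of the bench magnifier (a dark round foot 90 mm across with an upright steel post 128 mm tall, fixed to the bench), 104 mm above the bench, at the height of the arm
- magnifier_arm (a joint): swing of the magnifier arm about the post, rad, growing anticlockwise seen from above, towards the barrel; range -0.25 to 1.35. Dry friction holds it; about 2 N at the knob moves it and it stays where it is left
- lens_centre (a point): middle of the upright round lens, 104 mm above the bench, 160 mm from the swing axis. Dark ring 74 mm across, 9 mm thick, in one plane with the arm. Axes: x horizontal, from lens along the arm to the post; y square to the glass (line of sight, barrel on the -y side); z up. It faces the barrel when its line of sight meets the barrel's axis, then 80 to 135 mm from it
- lens_knob (a point): middle of the black upright knob on top of the lens ring, by which the arm is swung: a pin 12 mm across and 30 mm tall, from 145 to 175 mm above the bench, straight over the lens centre (this point 160 mm above the bench)
- barrel_mouth (a point): centre of the upper end of the pump barrel, 92 mm above the bench: an upright steel tube 34 mm across in an aluminium block (70 x 60 mm, top 42 mm above the bench) on a steel plate 110 x 80 mm, all fixed to the bench. Its bore, 15.2 mm wide and 76 mm deep, points straight up along z
- plunger_foot (a point): middle of the plunger's foot, the disc at its top by which it is taken: 24 mm across, 16 mm tall, 122 mm above the bench when home; a central grip of 20 to 30 N holds it. Below it a neck 10 mm across with a cross vane 20 mm long (top 102 mm above the bench), then the ground shank, 14 mm across, 76 mm of it in the bore. Steel, 0.12 to 0.24 kg, slides freely along the bore; z is its axis, up
- plunger_groove (a point): middle of the ring groove (a dark band 4 mm wide) round the plunger's shank, on its axis, 50 mm below the middle of the foot. With the plunger home it is hidden in the bore, 72 mm above the bench
- wood_block: softwood block 45 x 120 mm, 38 mm tall, lying on the bench, a bystander; origin at its underside
- injector: brass-coloured fuel injector 123 mm long lying to the right of the barrel's block, a bystander (others lie farther off); origin at its underside
- piston: light grey piston 61 mm across, 53 mm tall, standing in front of the barrel's block, a bystander (others stand farther off); origin at its underside
- gear: dark gear 48 mm across, 20 mm tall, a bystander; origin at its underside
- valve_spring: valve spring 32 mm across, 45 mm tall, standing between the barrel's block and the magnifier, a bystander; origin at its underside
- nut: steel nut 19 mm wide lying flat, a bystander; origin at its underside

How it is judged:
By the outcome, as a careful person would: the job done as asked, in the order asked, and still so for the second after the job is handed in, while the arm keeps its last pose, push and grip.
It also fails if it takes over 48 s, if anything falls off the work surface, if the arm or the gripper's body presses on something with over 40 N, if the wrist force passes 120 N, or if a joint passes its speed limit or range.

### The arm

A 6-joint arm with a two-finger parallel gripper is mounted at the origin on a cart in front of the work surface, level with it; the furniture and walls round the work are solid. World frame = base frame: x ahead of the robot, y to its left, z up, the work surface at z = 0. Lengths are in mm, angles in rad, forces in N, time in s.
With the tool pointing down it reaches from about 350 to 975 mm from the base axis. Payload 7.1 kg.
Tool frame: the origin (TCP) lies at the very end of the fingers, on their centre line; the grasp point (between the pads) lies 19 mm behind it (ctrl.grip_point_offset is the distance from the TCP to the grasp point, in mm); z points along the fingers, y is the direction in which the jaws open and shut (so a half turn about z gives the same grasp; the last joint's range is limited). The gripper opens to 88 mm and grips with 3 to 60 N. Pads are 20 mm wide; open, the fingers measure 115 mm over their backs; the gripper's body (75 mm by 178 mm) begins 61 mm behind the grasp point.
Start: joints at [1.117, 0.423, 1.63, -0, 1.089, -0.019], TCP at [263.236, 566.844, 202.475] pointing down, gripper open.
Joint ranges: [-3, 3], [-0.9, 2.11], [0.09, 2.58], [-1.31, 4.45], [0.11, 2.69], [-2.54, 2.54]. Speed limits (rad/s): [2.39, 2.39, 3.01, 3.14, 3.14, 3.14].

### API

Orientations are given as a rotation vector (axis times angle).
In Python, from workcell import ctrl gives the robot as it stands.
- The arm moves only by the tool move_arm, never from a script. Its argument "increments" is one flat list of numbers, 5 for each row, row after row: the closure in counts, from 0 (fully open) to 255 (shut), then the shift along the tool's x, y, z in mm, then the turn about the tool's z in degrees. In form: [grip, dx, dy, dz, yaw, grip, dx, dy, dz, yaw, ...]. A call has 1 to 12 rows; each row is the pose to reach, as a shift and turn from the pose measured when the call began, along the tool's axes at that moment; what a row does not reach only later rows make up. A row lasts 1/8 s, in which the tool goes at most 62.5 mm and 10.7 degrees, less where a joint would pass 70% of its speed; a pose out of reach is approached as far as the arm can. A call with a gripper value outside its range is refused whole. The fingers move at their own pace and stop on an object; the grip force is fixed at half the most. Time passes only in rows, so rows that repeat a pose let the fingers close. It gives the time, the measured TCP pose, the force and the opening at its end, in the units of the state.
- ctrl.get_obs(): the state, without advancing time (a new reading comes with each control period).
- ctrl.get_image(name): name is "scene" or "top" or "wrist"; returns a dict with "frame" (480x640x3 uint8, red, green, blue), "vertical_fov" (degrees; the focal length in pixels is half the picture's height over the tangent of half this angle, whatever the lens; pixels are square), "cx", "cy" (the principal point, pixels), "pose" (4x4, takes a point from camera to world coordinates); the wrist camera has in their place "mount" (4x4, takes a point from camera to tool coordinates, whose origin is the TCP and whose axes are the flange's). Camera axes: x right, y down, z forward; pixel columns grow to the right and rows downward; lengths in mm; the calibration is good to about 2 mm. A picture is of the moment at which its call begins: read the wrist's pose just before it. There is no depth.
- ctrl.close_job(): hands the job in, once; it reports no verdict.
The state is a dict: "t": time; "qpos": joint angles; "qvel": joint speeds; "joint_torque": joint torques, N m; "ee_pos": TCP position; "orientation": TCP orientation; "ft_force": force on the tool from outside, world axes, zero at the start; "moment": the same for the moment, N m; "width": finger opening in mm.
Only numpy, scipy, OpenCV 4.12 (cv2) and the standard library are available. Lean on these libraries where they do the work, as an engineer would, in place of code of your own. Each camera call takes 0.05 s, during which the arm holds its last target.

## Working session

There is one attempt and no reset: what is moved stays moved. The work goes in short steps, Python scripts to look and compute and a tool call to move; the robot and the scene stay as the last step left them, time stands still between calls to the robot, and variables do not carry over. Pictures are saved under pics/ and viewed, and the job is handed in when it is done.

Besides the shell and the picture viewer there is one more tool, called after "Emit:" in YAML: its name, and indented under it one key for each argument. move_arm: Moves the arm, as the interface text tells. Its arguments: {"type":"object","properties":{"increments":{"type":"array","items":{"type":"number"}}},"required":["increments"]}

```bash
ls; mkdir -p pics; python3 - <<'E'
from workcell import ctrl
import cv2, numpy as np
o=ctrl.get_obs(); print(o)
for n in ["scene","top","wrist"]:
    im=ctrl.get_image(n); cv2.imwrite(f"pics/{n}0.png",im["frame"][:,:,::-1])
    print(n,{k:(np.round(v,4).tolist() if k!='frame' else 0) for k,v in im.items()})
print(ctrl.grip_point_offset)
E
```

```text
pics
{'t': 0.0, 'qpos': array([ 1.11699581e+00,  4.23826336e-01,  1.63068178e+00,  1.23659132e-05,
        1.08857983e+00, -1.89913847e-02]), 'qvel': array([-0.00055171, -0.00132311, -0.0005055 ,  0.0015946 ,  0.0005452 ,
       -0.0012143 ]), 'joint_torque': array([ 2.90414118e-05, -5.44624901e+01, -2.73665643e+01,  6.43306808e-02,
        2.28230946e-02, -1.49043403e-04]), 'ee_pos': array([262.98873434, 566.33977247, 201.71399708]), 'orientation': array([-6.77559802e-01, -3.06728623e+00,  2.27919021e-03]), 'ft_force': array([-1.10571214,  0.14839972,  0.19684472]), 'moment': array([-0.02891351, -0.00397559,  0.01710272]), 'width': 87.69204804642482}
scene {'frame': 0, 'vertical_fov': 46.5288, 'cx': 317.9459, 'cy': 241.8643, 'pose': [[-0.6909, -0.3155, 0.6505, -82.3978], [-0.7226, 0.3297, -0.6076, 551.8474], [-0.0227, -0.8898, -0.4557, 556.1167], [0.0, 0.0, 0.0, 1.0]]}
top {'frame': 0, 'vertical_fov': 47.2575, 'cx': 314.3973, 'cy': 235.2255, 'pose': [[-0.1023, -0.9749, 0.1976, 343.3301], [-0.9947, 0.0991, -0.0256, -8.921], [0.0054, -0.1992, -0.98, 997.9759], [0.0, 0.0, 0.0, 1.0]]}
wrist {'frame': 0, 'vertical_fov': 66.3961, 'cx': 321.6901, 'cy': 241.7221, 'mount': [[-0.0003, -0.954, -0.2999, 83.8523], [1.0, -0.0006, 0.0007, -0.6124], [-0.0008, -0.2999, 0.954, -182.569], [0.0, 0.0, 0.0, 1.0]]}
18.700000000000003
```

View pics/scene0.png

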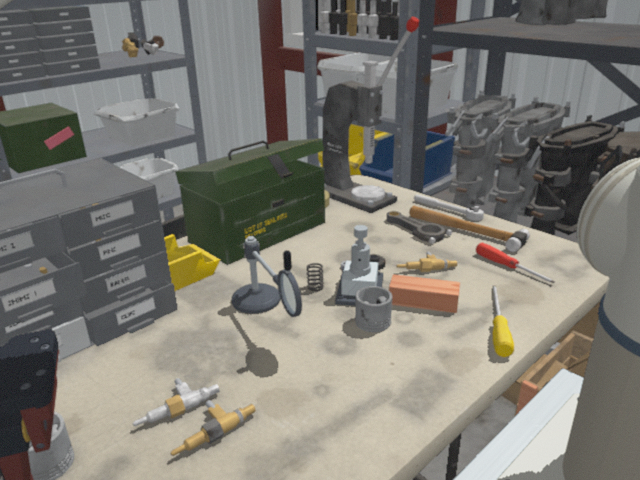

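View pics/top0.png

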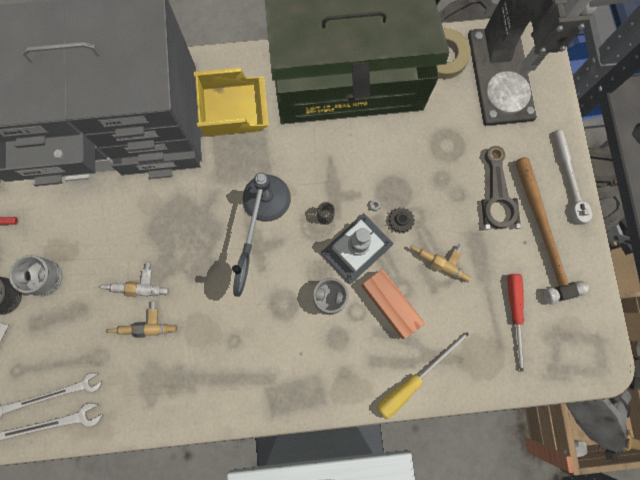

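View pics/wrist0.png

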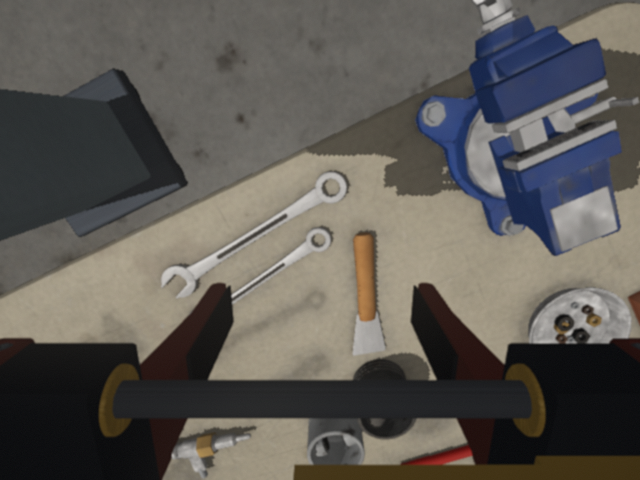

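The top and scene views show the magnifier (top: post about (262,182), knob about (239,270)), the barrel and plunger (about (362,240)), and the bystanders. I'll enlarge both to get finer pixel positions.

```bash
python3 - <<'E'
import cv2
a=cv2.imread("pics/top0.png"); cv2.imwrite("pics/topz.png",cv2.resize(a[160:340,210:450],(800,600),interpolation=cv2.INTER_CUBIC))
a=cv2.imread("pics/scene0.png"); cv2.imwrite("pics/scenez.png",cv2.resize(a[215:365,220:420],(800,600),interpolation=cv2.INTER_CUBIC))
E
```

```text
(no output)
```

View pics/topz.png

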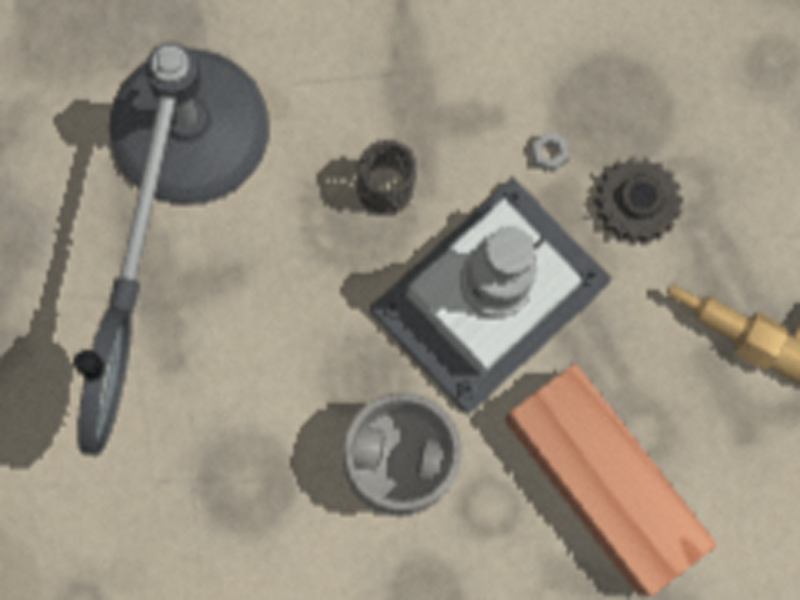

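View pics/scenez.png

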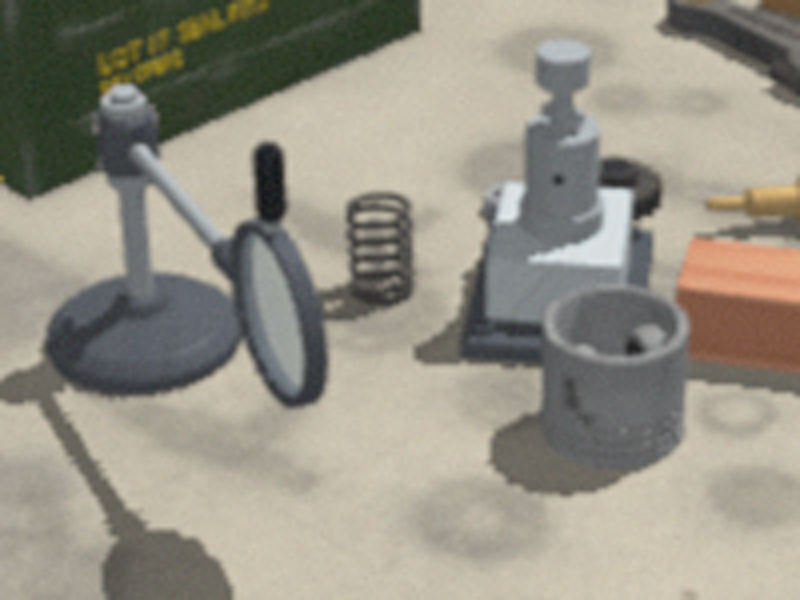

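```bash
cat > h.py <<'E'
import numpy as np, cv2, json
from workcell import ctrl
from scipy.spatial.transform import Rotation as R
def cam(im,o=None):
    f=240/np.tan(np.radians(im["vertical_fov"])/2)
    if "pose" in im: T=np.array(im["pose"])
    else:
        T=np.eye(4);T[:3,:3]=R.from_rotvec(o["orientation"]).as_matrix();T[:3,3]=o["ee_pos"];T=T@np.array(im["mount"])
    return f,im["cx"],im["cy"],T
def ray(c,u,v):
    f,cx,cy,T=c; d=T[:3,:3]@np.array([(u-cx)/f,(v-cy)/f,1]); return T[:3,3],d
def atz(c,u,v,z):
    p,d=ray(c,u,v); return p+d*(z-p[2])/d[2]
def proj(c,P):
    f,cx,cy,T=c; q=T[:3,:3].T@(np.asarray(P,float)-T[:3,3]); return np.array([cx+f*q[0]/q[2],cy+f*q[1]/q[2]])
def tri(*rs):
    A=0;b=0
    for p,d in rs:
        d=d/np.linalg.norm(d);M=np.eye(3)-np.outer(d,d);A=A+M;b=b+M@p
    return np.linalg.solve(A,b)
E
python3 - <<'E'
from h import *
t=cam(ctrl.get_image("top")); s=cam(ctrl.get_image("scene"))
Z=lambda x,y:(210+(x+.5)*.3-.5,160+(y+.5)*.3-.5)
S=lambda x,y:(220+(x+.5)/4-.5,215+(y+.5)/4-.5)
np.set_printoptions(precision=1,suppress=True)
print("post top",atz(t,*Z(170,60),132),atz(s,*S(124,92),132),tri(ray(t,*Z(170,60)),ray(s,*S(124,92))))
print("foot disc",atz(t,*Z(190,125),8),)
print("plunger top",atz(t,*Z(511,248),130),atz(s,*S(564,49),130))
print("knob mid",atz(t,*Z(90,363),160),atz(s,*S(270,181),160),tri(ray(t,*Z(90,363)),ray(s,*S(270,181))))
print("plate corners",[atz(t,*Z(*p),10) for p in [(512,180),(608,278),(467,411),(371,308)]])
print("spring top",atz(t,*Z(392,165),45)); print("piston top",atz(t,*Z(402,447),53))
print("wood", [atz(t,*Z(*p),38) for p in [(575,367),(715,545),(648,594),(510,415)]])
E
```

```text
post top [623.   46.5 132. ] [617.3  54.8 132. ] [625.6  47.6 126.3]
foot disc [624.1  46.4   8. ]
plunger top [ 512.3 -109.9  130. ] [ 513.3 -108.3  130. ]
knob mid [472.3  93.5 160. ] [473.8  95.1 160. ] [473.2  94.3 159.7]
plate corners [array([ 574., -129.,   10.]), array([ 513.5, -174.9,   10. ]), array([448.5, -89.3,  10. ]), array([510.1, -43.5,  10. ])]
spring top [580.5 -61.6  45. ]
piston top [428.9 -50.3  53. ]
wood [array([ 462.9, -146.6,   38. ]), array([ 363.1, -207.2,   38. ]), array([ 341.9, -169.2,   38. ]), array([ 441.2, -109.3,   38. ])]
```

```bash
cat >> h.py <<'E'
np.set_printoptions(precision=1,suppress=True)
def tools():
    o=ctrl.get_obs(); M=R.from_rotvec(o["orientation"]).as_matrix(); return o,M
def yawto(M,ang):  # turn about tool z (deg) so that tool y lies along world angle ang (mod 180)
    y=np.degrees(np.arctan2(M[1,1],M[0,1])); d=-(ang-y); return (d+90)%180-90
def inc(target):
    o,M=tools(); return M.T@(np.asarray(target)-o["ee_pos"])
E
python3 - <<'E'
from h import *
o,M=tools(); print(M, inc([473,94,205]), yawto(M,73), np.degrees(o["qpos"]), o["t"])
E
```

```text
[[-0.9  0.4 -0. ]
 [ 0.4  0.9 -0. ]
 [-0.  -0.  -1. ]] [-389.4 -340.3   -2.7] -7.909064245434536 [64.  24.3 93.4 -0.  62.4 -1.1] 0.25
```

```bash
python3 - <<'E'
from h import *
print(inc([520,70,240]))
E
```

```text
[-442.1 -342.3  -37.7]
```

Emit:
move_arm:
  increments: [0,0,0,-37,0,0,-40,-31,-37,0,0,-80,-62,-37,0,0,-125,-97,-37,0,0,-170,-132,-37,0,0,-215,-167,-37,0,0,-260,-202,-37,0,0,-305,-237,-37,0,0,-350,-272,-37,-8,0,-395,-307,-37,-8,0,-442,-342,-37,-8,0,-442,-342,-37,-8]

```text
t: 1.75
ee_pos: [521.4, 67.2, 239.3]
orientation: [0.47, 3.106, -0.002]
ft_force: [-0.3, 0.6, -0.6]
width: 87.7
```

```bash
python3 - <<'E'
from h import *
o,M=tools(); im=ctrl.get_image("wrist"); cv2.imwrite("pics/w1.png",im["frame"][:,:,::-1])
c=cam(im,o); print(o["ee_pos"],o["t"],o["ft_force"])
for P in [(473,94,175),(624,47,128),(512.5,-109,130)]: print(proj(c,P))
E
```

```text
[521.4  67.2 239.3] 1.75 [-0.3  0.6 -0.6]
[339.2 173.1]
[334.2 340.8]
[124.2 281.1]
```

View pics/w1.png

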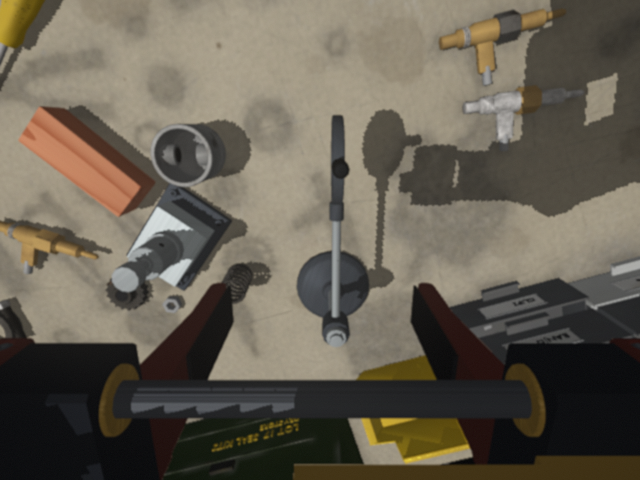

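```bash
python3 - <<'E'
import cv2
a=cv2.imread("pics/w1.png"); cv2.imwrite("pics/w1z.png",cv2.resize(a[140:350,90:370],(800,600),interpolation=cv2.INTER_CUBIC))
E
```

```text
(no output)
```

View pics/w1z.png

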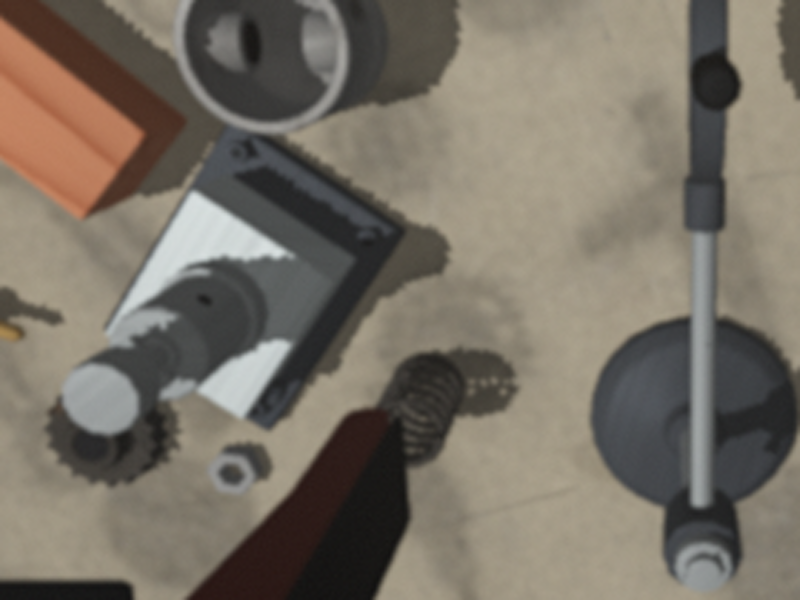

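```bash
python3 - <<'E'
from h import *
o,M=tools(); w=cam(ctrl.get_image("wrist"),o);t=cam(ctrl.get_image("top")); s=cam(ctrl.get_image("scene"))
W=lambda x,y:(90+(x+.5)*.35-.5,140+(y+.5)*.35-.5)
Z=lambda x,y:(210+(x+.5)*.3-.5,160+(y+.5)*.3-.5)
S=lambda x,y:(220+(x+.5)/4-.5,215+(y+.5)/4-.5)
k=ray(w,*W(718,79)); print("knob",atz(w,*W(718,79),175), tri(k,ray(t,*Z(86,361)),ray(s,*S(268,146))))
print("post",atz(w,*W(703,565),130), tri(ray(w,*W(703,565)),ray(t,*Z(170,60))))
print("foot",atz(w,*W(694,412),8))
p=ray(w,*W(101,398));print("plunger",atz(w,*W(101,398),130),tri(p,ray(t,*Z(511,248)),ray(s,*S(564,49))))
print(inc([473,94,204]),yawto(M,73))
E
```

```text
knob [468.5  97.8 175. ] [470.3  96.1 175.8]
post [618.4  51.5 130. ] [630.5  48.3 109.7]
foot [620.   51.7   8. ]
plunger [ 509.9 -105.5  130. ] [ 511.9 -108.3  129.2]
[50.9  8.5 35.2] -0.11901216845451756
```

```bash
python3 - <<'E'
from h import *
o,M=tools()
print(inc([471,96,200]),inc([471,96,150]),yawto(M,73))
E
```

```text
[53.4  9.8 39.2] [53.4  9.8 89.2] 0.13960372788990583
```

Emit:
move_arm:
  increments: [0,25,5,0,0,0,53,10,10,0,0,53,10,30,0,0,53,10,50,0,0,53,10,70,0,0,53,10,89,0,0,53,10,89,0]

```text
t: 2.82
ee_pos: [469.8, 97.1, 149.3]
orientation: [-0.456, -3.105, 0.002]
ft_force: [-0.6, -0.0, 0.2]
width: 88.0
```

```bash
python3 - <<'E'
from h import *
o,M=tools(); print(o["ee_pos"],o["ft_force"],o["t"])
im=ctrl.get_image("scene");cv2.imwrite("pics/s2.png",cv2.resize(im["frame"][165:315,200:400,::-1],(800,600),interpolation=cv2.INTER_CUBIC))
im=ctrl.get_image("top");cv2.imwrite("pics/t2.png",cv2.resize(im["frame"][160:340,150:390,::-1],(800,600),interpolation=cv2.INTER_CUBIC))
E
```

```text
[469.8  97.1 149.3] [-0.6 -0.   0.2] 2.825
```

View pics/s2.png

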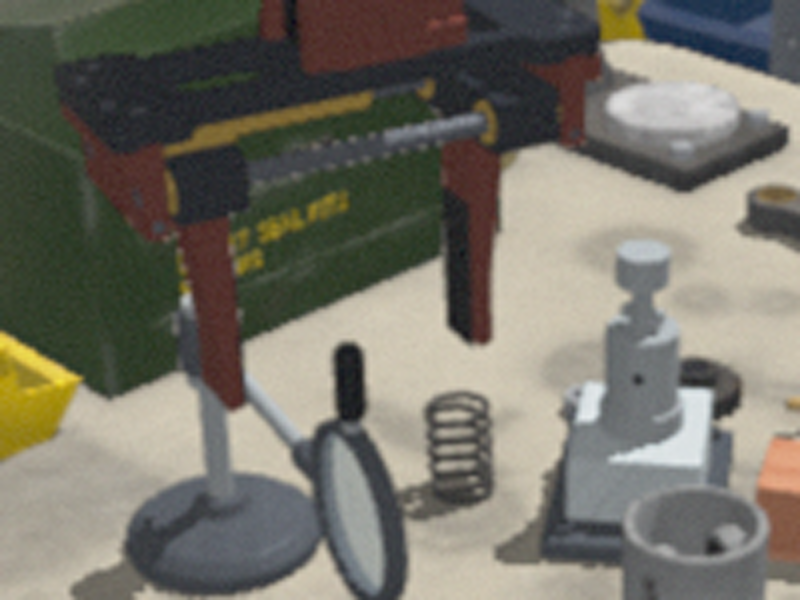

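View pics/t2.png

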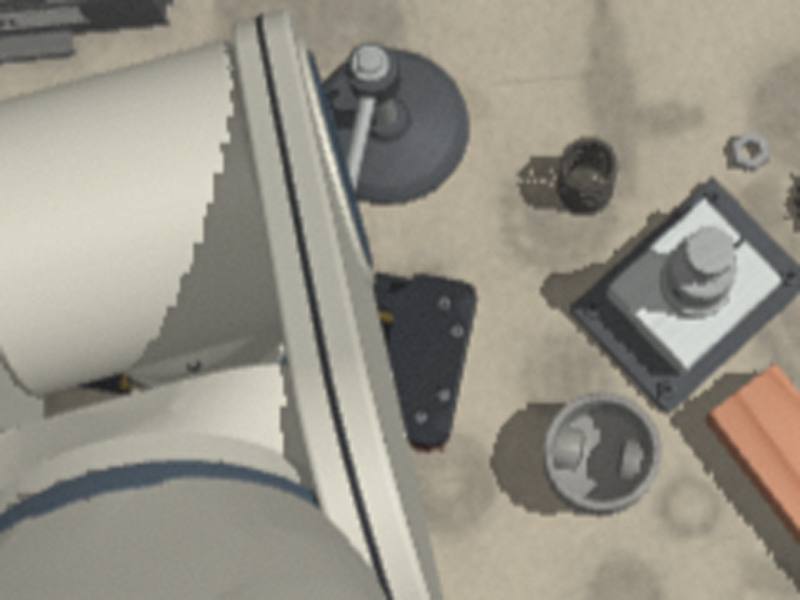

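```bash
python3 - <<'E'
from h import *
s=cam(ctrl.get_image("scene")); o,M=tools()
f=lambda P:(proj(s,P)-[200,165])*4+1.5
print("tcp",f(o["ee_pos"]))
for y in(-44,44,-57,57):
  for x in (-10,10): print(y,x,f(o["ee_pos"]+M@[x,y,0]))
for P in [(473,94),(468.5,97.8),(471,96)]: print(P,f((*P,145)),f((*P,175)))
# wrist proj
im=ctrl.get_image("wrist");cv2.imwrite("pics/w2.png",im["frame"][:,:,::-1]);w=cam(im,o)
print(proj(w,(473,94,175)),proj(w,(468.5,97.8,175)))
E
```

```text
tcp [351.6 405.9]
-44 -10 [446.7 366.5]
-44 10 [470.5 389. ]
44 -10 [229.9 423.3]
44 10 [250.4 447.9]
-57 -10 [477.3 358.5]
-57 10 [501.5 380.7]
57 -10 [196.3 432.1]
57 10 [216.3 457. ]
(473, 94) [355.7 416.1] [351.8 344.6]
(468.5, 97.8) [355.9 424. ] [352.  352.2]
(471, 96) [355.1 419.9] [351.3 348.2]
[317.7 313.2] [322.5 303.1]
```

View pics/w2.png

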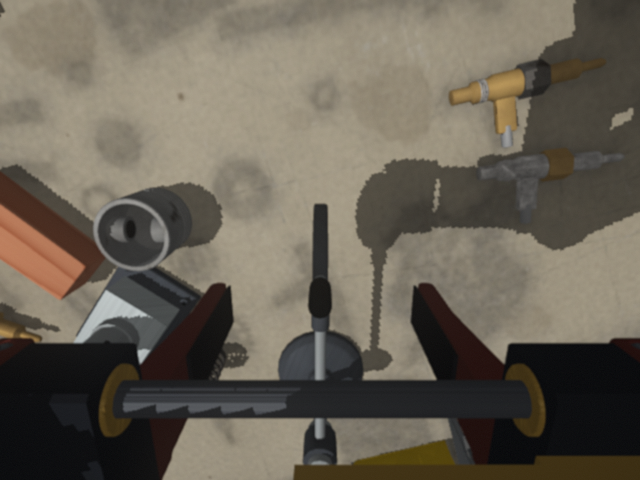

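```bash
python3 - <<'E'
from h import *
o,M=tools();w=cam(ctrl.get_image("wrist"),o)
for z in (0,-15):
 for y in(-44,44,-57):
  for x in (-10,10): print(z,y,x,proj(w,o["ee_pos"]+M@[x,y,z]))
E
python3 - <<'E'
import cv2
a=cv2.imread("pics/w2.png"); cv2.imwrite("pics/w2z.png",cv2.resize(a[200:350,180:380],(800,600),interpolation=cv2.INTER_CUBIC))
E
```

```text
0 -44 -10 [242.5 304.9]
0 -44 10 [240.1 271.2]
0 44 -10 [402.1 304.8]
0 44 10 [404.5 271.1]
0 -57 -10 [219.  304.9]
0 -57 10 [215.8 271.2]
-15 -44 -10 [236.5 318.5]
-15 -44 10 [233.7 282.6]
-15 44 -10 [408.2 318.4]
-15 44 10 [411.  282.5]
-15 -57 -10 [211.2 318.5]
-15 -57 10 [207.5 282.6]
```

View pics/w2z.png

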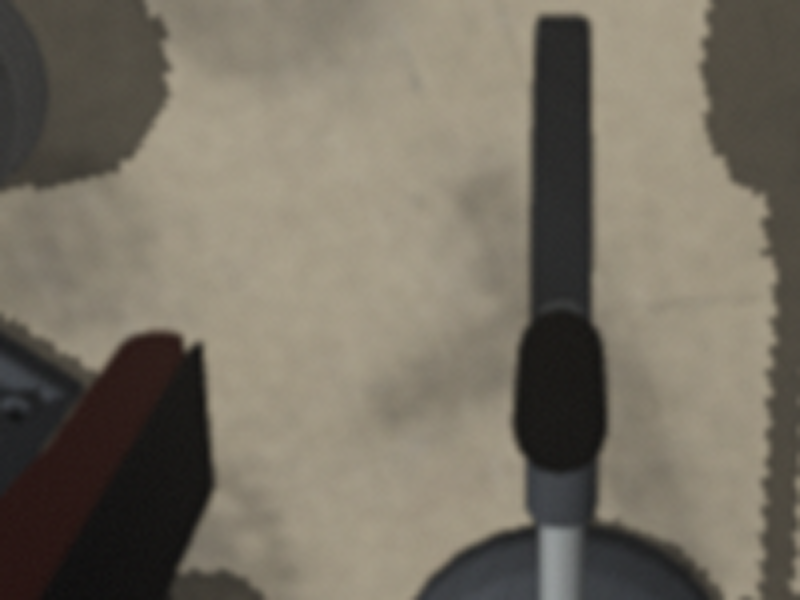

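Emit:
move_arm:
  increments: [255,0,0,0,0,255,0,0,0,0,255,0,0,0,0,255,0,0,0,0,255,0,0,0,0,255,0,0,0,0,255,0,0,0,0]

```text
t: 3.95
ee_pos: [471.9, 96.5, 151.1]
orientation: [0.46, 3.107, -0.0]
ft_force: [-1.2, -0.8, 0.5]
width: 21.5
```

```bash
python3 - <<'E'
from h import *
o,M=tools();print(o["ft_force"],o["width"],o["ee_pos"],o["t"])
yang=np.degrees(np.arctan2(M[1,1],M[0,1]));print("tool y",yang)
for P in [(621.5,49),(624,47),(620,51)]:
  P=np.array(P);k=o["ee_pos"][:2];d=k-P;th=np.degrees(np.arctan2(d[1],d[0]));print(th,np.hypot(*d))
P=np.array((621.5,49));d=o["ee_pos"][:2]-P
for a in range(4,41,4):
  r=np.radians(a);c=P+np.array([[np.cos(r),-np.sin(r)],[np.sin(r),np.cos(r)]])@d
  print(a,M.T@(np.array([*c,150])-o["ee_pos"]))
E
```

```text
[-1.2 -0.8  0.5] 21.464286247947964 [471.9  96.5 151.1] 3.95
tool y 73.17320043229947
162.3896815938366 156.9933965444694
161.9778563633891 159.9854527889983
162.92671142265013 154.96541611398095
4 [ -0.2 -11.    1.1]
8 [ -1.2 -21.9   1.1]
12 [ -3.  -32.7   1.1]
16 [ -5.5 -43.4   1.1]
20 [ -8.7 -53.8   1.1]
24 [-12.7 -64.    1.1]
28 [-17.4 -73.9   1.1]
32 [-22.7 -83.5   1.1]
36 [-28.7 -92.7   1.1]
40 [ -35.3 -101.4    1.1]
```

Still closing (width 21.5), so I'll close further.

Emit:
move_arm:
  increments: [255,0,0,0,0,255,0,0,0,0,255,0,0,0,0,255,0,0,0,0]

```text
t: 4.45
ee_pos: [471.8, 96.4, 151.0]
orientation: [0.46, 3.107, -0.0]
ft_force: [0.6, -1.2, -1.5]
width: 8.5
```

```bash
python3 - <<'E'
from h import *
o,M=tools();print(o["ft_force"],o["width"],o["ee_pos"],o["t"])
P=np.array((622.5,48));d=o["ee_pos"][:2]-P
print(np.degrees(np.arctan2(d[1],d[0])),np.hypot(*d))
for a in range(4,41,4):
  r=np.radians(a);c=P+np.array([[np.cos(r),-np.sin(r)],[np.sin(r),np.cos(r)]])@d
  print(a,M.T@(np.array([*c,150])-o["ee_pos"]))
E
```

```text
[ 0.6 -1.2 -1.5] 8.464532790602831 [471.8  96.4 151. ] 4.45
162.20818418573876 158.31437054439712
4 [ -0.2 -11.    1. ]
8 [ -1.2 -22.1   1. ]
12 [ -2.9 -33.    1. ]
16 [ -5.4 -43.7   1. ]
20 [ -8.6 -54.3   1. ]
24 [-12.6 -64.6   1. ]
28 [-17.3 -74.6   1. ]
32 [-22.6 -84.3   1. ]
36 [-28.7 -93.6   1. ]
40 [ -35.3 -102.4    1.1]
```

```bash
python3 - <<'E'
from h import *
im=ctrl.get_image("scene");cv2.imwrite("pics/s3.png",cv2.resize(im["frame"][165:315,200:400,::-1],(800,600),interpolation=cv2.INTER_CUBIC))
im=ctrl.get_image("wrist");cv2.imwrite("pics/w3.png",im["frame"][:,:,::-1]);print(ctrl.get_obs()["width"])
E
```

```text
7.979632154142373
```

View pics/s3.png

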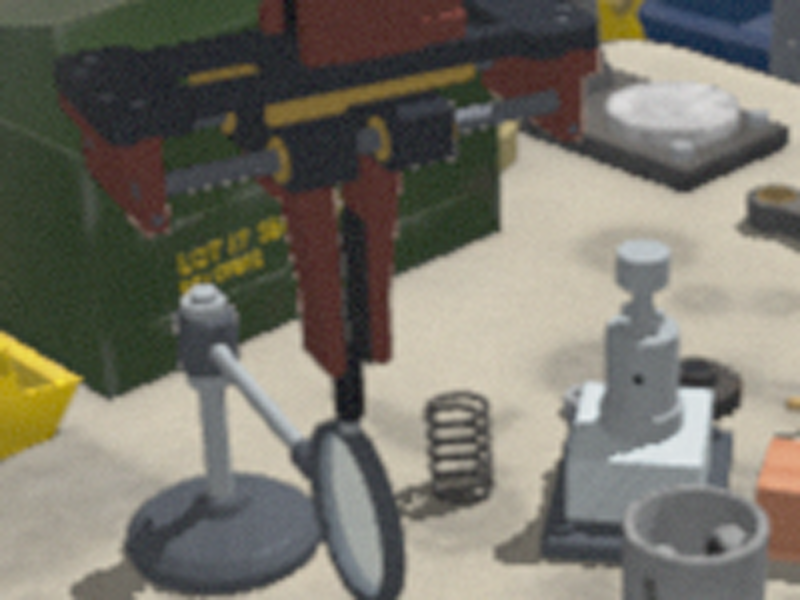

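View pics/w3.png

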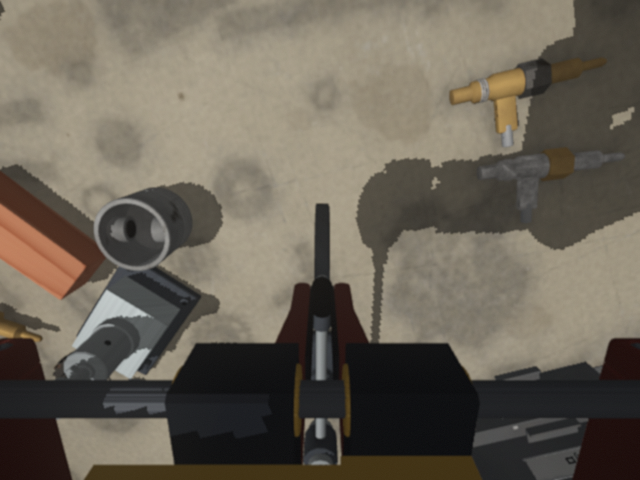

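Emit:
move_arm:
  increments: [255,0,-5.5,0,-2,255,-0.2,-11,0,-4,255,-0.6,-16.5,0,-6,255,-1.2,-22.1,0,-8,255,-2,-27.5,0,-10,255,-2.9,-33,0,-12,255,-4.1,-38.4,0,-14,255,-5.4,-43.7,0,-16,255,-7,-49,0,-18,255,-8.6,-54.3,0,-20,255,-8.6,-54.3,0,-20]

```text
t: 5.92
ee_pos: [464.7, 41.8, 151.1]
orientation: [-0.086, 3.139, -0.0]
ft_force: [1.7, -0.3, -3.5]
width: 8.4
```

```bash
python3 - <<'E'
from h import *
im=ctrl.get_image("scene");cv2.imwrite("pics/s4.png",cv2.resize(im["frame"][165:315,200:400,::-1],(800,600),interpolation=cv2.INTER_CUBIC))
im=ctrl.get_image("wrist");cv2.imwrite("pics/w4.png",im["frame"][:,:,::-1]);o=ctrl.get_obs();print(o["width"],o["ft_force"],o["ee_pos"])
E
```

```text
8.722028843297936 [ 2.1 -2.1 -2.3] [464.7  41.8 151.1]
```

View pics/s4.png

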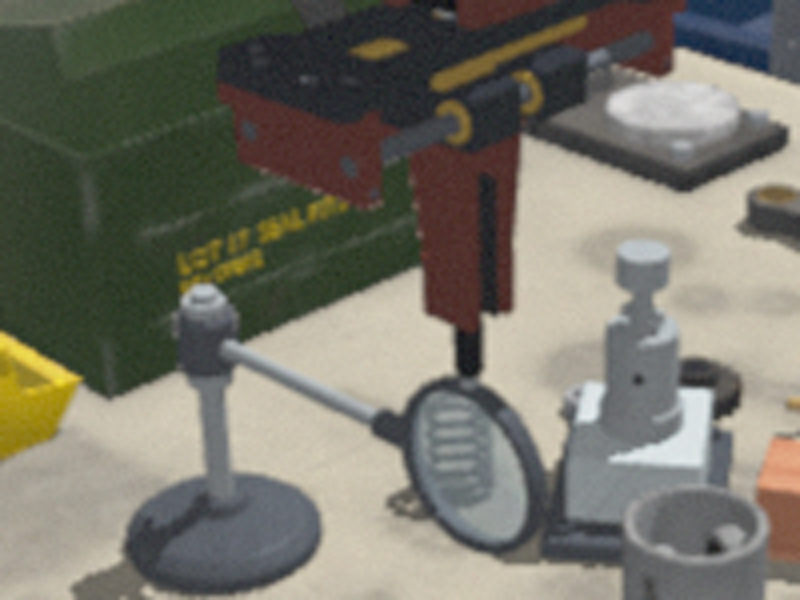

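View pics/w4.png

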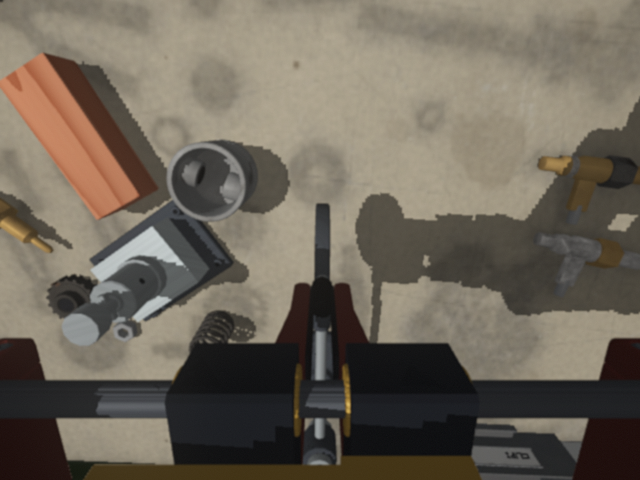

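```bash
python3 - <<'E'
from h import *
o,M=tools();print(o["ft_force"],o["width"],o["ee_pos"],o["t"])
P=np.array((622.5,48));d=o["ee_pos"][:2]-P
print(np.degrees(np.arctan2(d[1],d[0])),np.hypot(*d),np.degrees(np.arctan2(M[1,0],M[0,0])))
for a in np.arange(2,20):
  r=np.radians(a);c=P+np.array([[np.cos(r),-np.sin(r)],[np.sin(r),np.cos(r)]])@d
  print(a,M.T@(np.array([*c,150])-o["ee_pos"]))
E
```

```text
[ 2.1 -2.1 -2.3] 8.722028843297936 [464.7  41.8 151.1] 6.025
-177.7661728890365 157.9387376501409 -176.86370199498862
2 [-0.  -5.5  1.1]
3 [-0.1 -8.3  1.1]
4 [ -0.2 -11.    1.1]
5 [ -0.4 -13.8   1.1]
6 [ -0.6 -16.5   1.1]
7 [ -0.9 -19.3   1.1]
8 [ -1.2 -22.    1.1]
9 [ -1.6 -24.7   1.1]
10 [ -2.  -27.5   1.1]
11 [ -2.4 -30.2   1.1]
12 [ -2.9 -32.9   1.1]
13 [ -3.5 -35.6   1.1]
14 [ -4.1 -38.3   1.1]
15 [ -4.7 -41.    1.1]
16 [ -5.4 -43.6   1.1]
17 [ -6.2 -46.3   1.1]
18 [ -7.  -48.9   1.1]
19 [ -7.8 -51.5   1.1]
```

Emit:
move_arm:
  increments: [255,0,-5.5,0,-2,255,-0.2,-11,0,-4,255,-0.6,-16.5,0,-6,255,-1.2,-22,0,-8,255,-2,-27.5,0,-10,255,-2.9,-32.9,0,-12,255,-4.1,-38.3,0,-14,255,-5.4,-43.6,0,-16,255,-7,-48.9,0,-18,255,-7,-48.9,0,-18,255,-7,-48.9,0,-18]

```text
t: 7.4
ee_pos: [474.3, -6.5, 151.1]
orientation: [-0.575, 3.088, -0.002]
ft_force: [0.8, -0.7, -3.1]
width: 8.4
```

```bash
python3 - <<'E'
from h import *
o=ctrl.get_obs();print(o["width"],o["ft_force"],o["ee_pos"])
im=ctrl.get_image("scene");cv2.imwrite("pics/s5.png",cv2.resize(im["frame"][165:315,220:420,::-1],(800,600),interpolation=cv2.INTER_CUBIC))
im=ctrl.get_image("top");cv2.imwrite("pics/t5.png",im["frame"][:,:,::-1])
im=ctrl.get_image("wrist");cv2.imwrite("pics/w5.png",im["frame"][:,:,::-1]);
E
```

```text
8.439050176231355 [ 0.8 -0.7 -3.1] [474.3  -6.5 151.1]
```

View pics/s5.png

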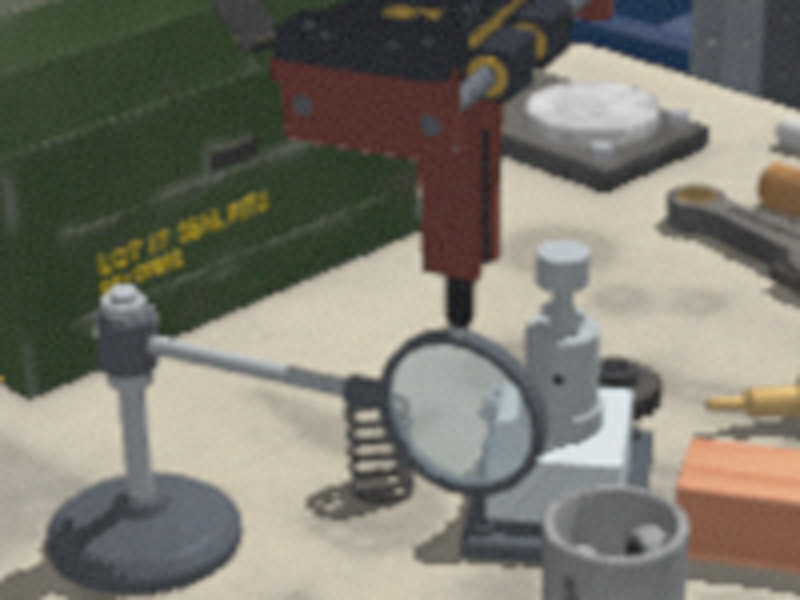

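View pics/w5.png

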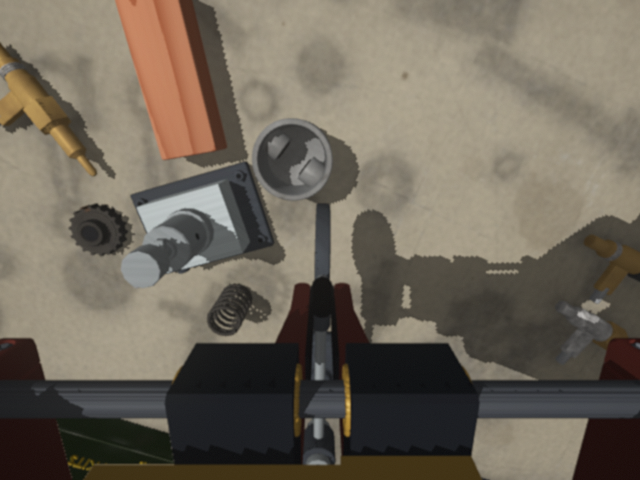

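View pics/t5.png

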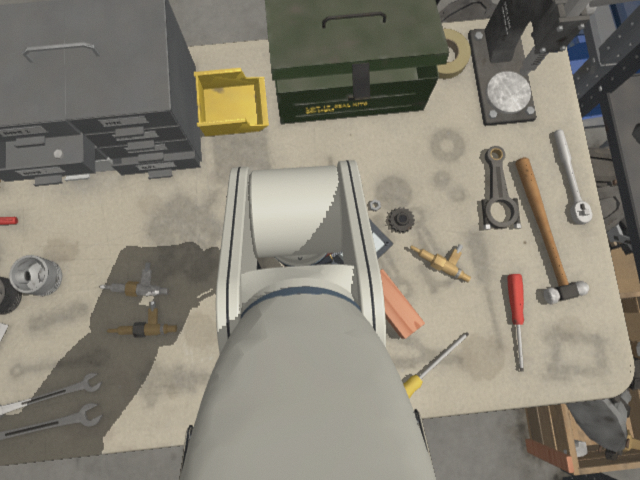

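Emit:
move_arm:
  increments: [0,0,0,0,0,0,0,0,0,0,0,0,0,0,0,0,0,0,0,0,0,0,0,0,0,0,0,0,0,0,0,0,0,-30,0,0,0,0,-60,0,0,-50,0,-90,0,0,-100,0,-90,0,0,-100,0,-90,0,0,-100,0,-90,0]

```text
t: 9.05
ee_pos: [566.3, 29.5, 240.3]
orientation: [0.576, -3.087, 0.001]
ft_force: [-0.8, -0.4, 0.5]
width: 87.6
```

```bash
python3 - <<'E'
from h import *
o=ctrl.get_obs();print(o["width"],o["ft_force"],o["ee_pos"],o["orientation"])
im=ctrl.get_image("wrist");cv2.imwrite("pics/w6.png",im["frame"][:,:,::-1]);
im=ctrl.get_image("top");cv2.imwrite("pics/t6.png",im["frame"][:,:,::-1])
E
```

```text
87.63674133487635 [-0.8 -0.4  0.5] [566.3  29.5 240.3] [ 0.6 -3.1  0. ]
```

View pics/w6.png

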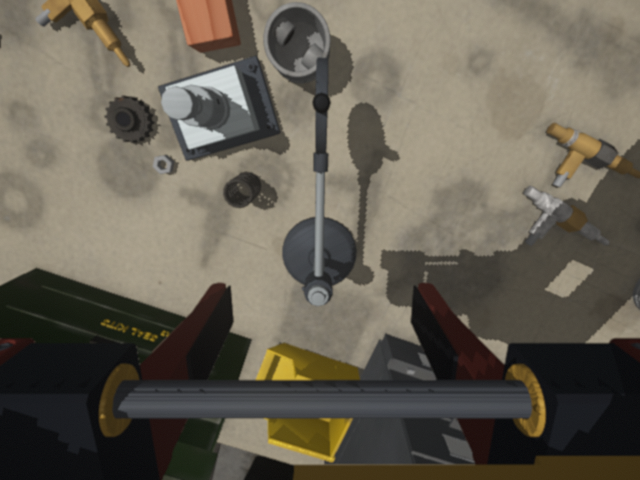

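View pics/t6.png

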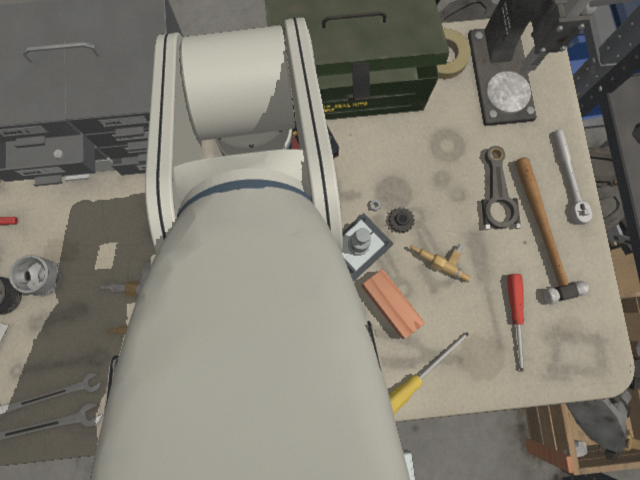

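```bash
python3 - <<'E'
import cv2
a=cv2.imread("pics/w6.png"); cv2.imwrite("pics/w6a.png",cv2.resize(a[50:200,150:350],(800,600),interpolation=cv2.INTER_CUBIC)); cv2.imwrite("pics/w6b.png",cv2.resize(a[200:320,240:400],(800,600),interpolation=cv2.INTER_CUBIC))
E
```

```text
(no output)
```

View pics/w6a.png

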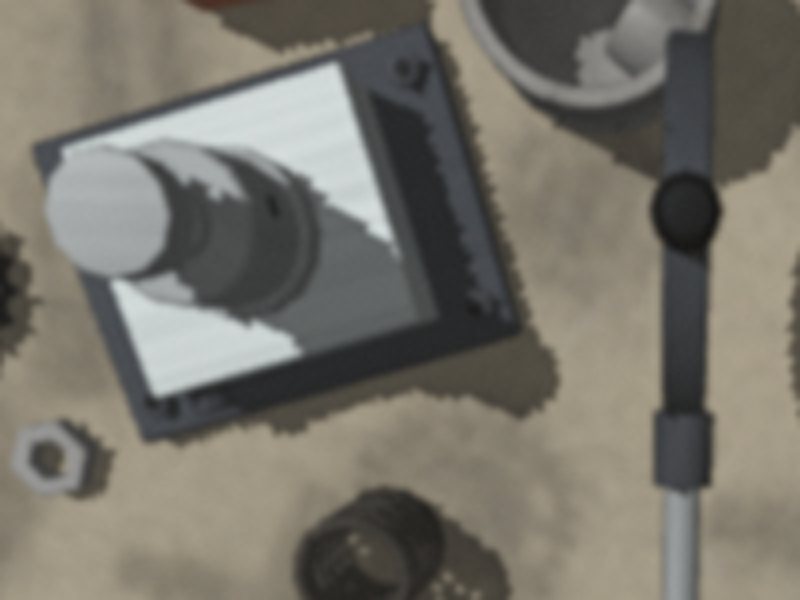

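View pics/w6b.png

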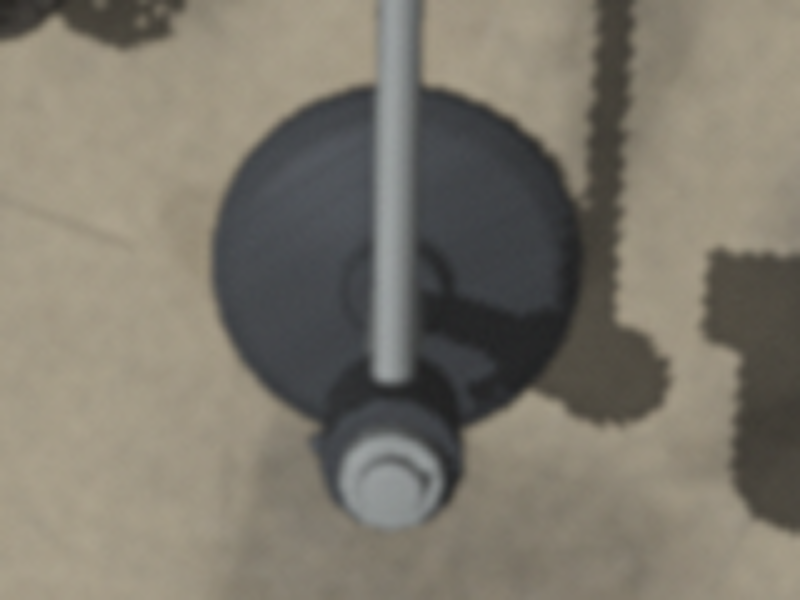

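```bash
cat > align.py <<'E'
from h import *
def run(w,knob,plg,line,post):
    K=atz(w,*knob,175)[:2];B=atz(w,*plg,130)[:2];Q=np.array([atz(w,*p,104)[:2] for p in line]);Po=atz(w,*post,130)[:2]
    c=Q.mean(0);u=np.linalg.svd(Q-c)[2][0]; 
    if u[0]<0:u=-u   # toward post
    print("K",K,"B",B,"post",Po,"line ang",np.degrees(np.arctan2(*u[::-1])),"resid",(Q-c)@[-u[1],u[0]])
    d=K-Po;print("post-knob",np.degrees(np.arctan2(*(-d)[::-1])),np.hypot(*d))
    for nm,x in (("line",u),("pk",-d/np.hypot(*d))):
        y=np.array([-x[1],x[0]]);r=B-K;print(nm,"lateral",r@x,"dist",-r@y,"ang err deg",np.degrees(np.arctan2(r@x,-r@y)))
E
python3 - <<'E'
from align import *
o=ctrl.get_obs();w=cam(ctrl.get_image("wrist"),o)
run(w,(321.6,102.1),(177,103),[(322.4,58),(320.6,169.9),(320,200),(318.3,274)],(317.3,296.5))
E
```

```text
K [473.9  -5.9] B [ 511.  -107.7] post [622.1  47.1] line ang 19.923701306161014 resid [-0.1  0.1  0.1 -0.1]
post-knob 19.699018075119156 157.4053814736784
line lateral 0.14814755875234298 dist 108.35304522645433 ang err deg 0.07833858803495083
pk lateral 0.5730476969531451 dist 108.35163115469115 ang err deg 0.303021819076814
```

```bash
python3 - <<'E'
from h import *
print(inc([430,330,240]),ctrl.get_obs()["t"])
E
```

```text
[ 18.8 329.7   0.6] 9.2
```

Emit:
move_arm:
  increments: [0,3,55,0,0,0,6,110,0,0,0,9,165,0,0,0,12,220,0,0,0,15,275,0,0,0,19,330,0,0,0,19,330,0,0]

```text
t: 10.07
ee_pos: [427.8, 332.2, 240.7]
orientation: [0.582, -3.087, 0.001]
ft_force: [0.0, -0.2, -1.3]
width: 87.8
```

```bash
python3 - <<'E'
from h import *
im=ctrl.get_image("top");cv2.imwrite("pics/t7.png",im["frame"][:,:,::-1]);cv2.imwrite("pics/t7z.png",cv2.resize(im["frame"][160:310,230:430,::-1],(800,600),interpolation=cv2.INTER_CUBIC))
E
```

```text
(no output)
```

View pics/t7z.png

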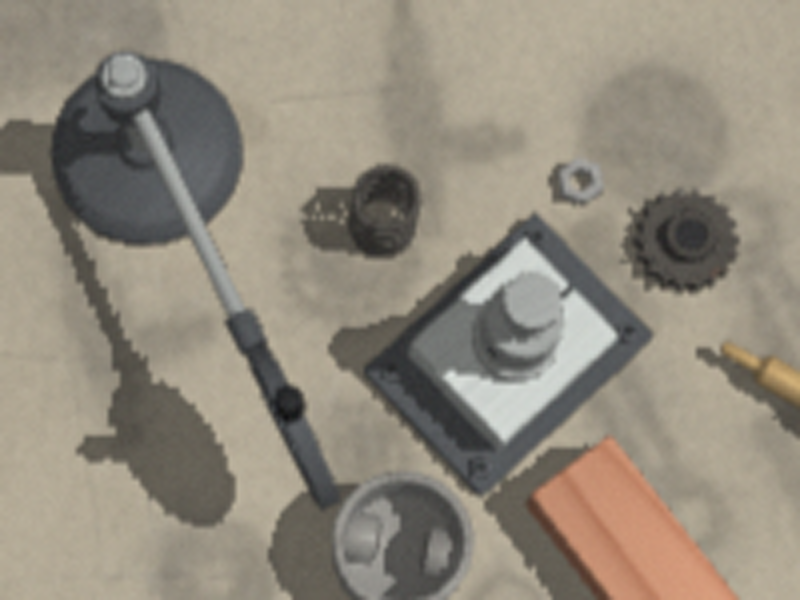

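```bash
python3 - <<'E'
from align import *
t=cam(ctrl.get_image("top"));Z=lambda x,y:(230+(x+.5)/4-.5,160+(y+.5)/4-.5)
run(t,Z(290,398),Z(533,298),[Z(145,120),Z(190,213),Z(236,307),Z(326,495)],Z(124,73))
E
```

```text
K [474.3  -8.1] B [ 512.2 -109.8] post [623.3  46.7] line ang 19.906539904082695 resid [ 0.1  0.  -0.2  0.1]
post-knob 20.215918890167668 158.7251078489652
line lateral 1.0167878536063082 dist 108.43666057277792 ang err deg 0.5372347786714669
pk lateral 0.43125239780035135 dist 108.4405700606765 ang err deg 0.2278557925864936
```

```bash
python3 - <<'E'
from h import *
o,M=tools();print(np.degrees(o["qpos"]),np.degrees(np.arctan2(M[1,1],M[0,1])),np.degrees(np.arctan2(M[1,0],M[0,0])),o["t"])
# target look pose: plunger in wrist view, tool x -> angle 110
a=np.radians(110);x=np.array([np.cos(a),np.sin(a),0])
B=np.array([511.7,-108.8,0])
print(inc(B-x*50+[0,0,230]),inc(B+[0,0,230]),yawto(M,20))
E
```

```text
[ 36.3  14.7 102.   -0.1  63.4 -74.8] 111.16716774022511 -158.83288164279105 10.175
[  82.4 -488.7   11.3] [  81.4 -438.7   11.2] -88.83283225977488
```

Emit:
move_arm:
  increments: [0,8,-44,0,8,0,16,-88,0,16,0,24,-133,0,25,0,32,-177,0,34,0,40,-222,0,43,0,48,-266,0,52,0,56,-310,3,61,0,64,-355,6,70,0,72,-400,9,79,0,78,-445,11,88,0,82,-488,11,91,0,82,-488,11,91]

```text
t: 11.68
ee_pos: [528.4, -159.0, 230.2]
orientation: [1.805, 2.57, -0.003]
ft_force: [0.1, 1.3, -0.4]
width: 87.8
```

```bash
python3 - <<'E'
from h import *
o,M=tools();im=ctrl.get_image("wrist");cv2.imwrite("pics/w8.png",im["frame"][:,:,::-1])
c=cam(im,o);print(o["ee_pos"],np.degrees(np.arctan2(M[1,1],M[0,1])),proj(c,(511.7,-108.8,130)))
E
```

```text
[ 528.4 -159.   230.2] 19.831037094482294 [324.9 168. ]
```

View pics/w8.png

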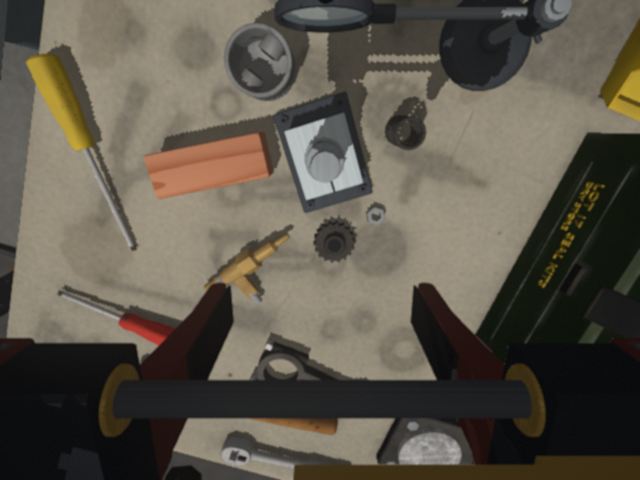

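```bash
python3 - <<'E'
from h import *
a=cv2.imread("pics/w8.png"); cv2.imwrite("pics/w8z.png",cv2.resize(a[80:230,240:440],(800,600),interpolation=cv2.INTER_CUBIC))
E
```

```text
(no output)
```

View pics/w8z.png

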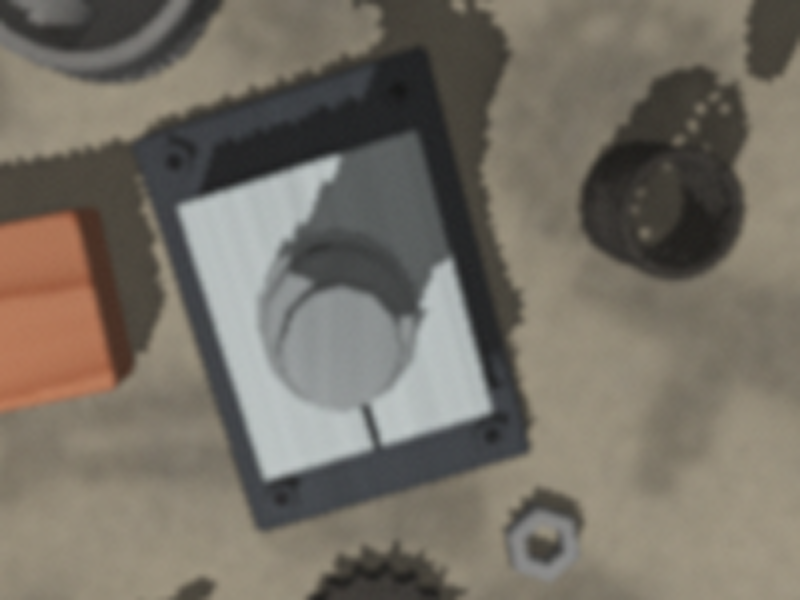

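```bash
python3 - <<'E'
from h import *
o,M=tools();c=cam(ctrl.get_image("wrist"),o);B=atz(c,325.4,166.4,130);print(B)
for z in (160,104): print(inc([511.7,-108.4,z]))
E
```

```text
[ 511.  -105.8  130. ]
[50.4  1.3 70. ]
[ 50.4   1.4 126. ]
```

Emit:
move_arm:
  increments: [0,20,1,10,0,0,51,1.5,30,0,0,51,1.5,50,0,0,51,1.5,70,0,0,51,1.5,90,0,0,51,1.5,110,0,0,51,1.5,126,0,0,51,1.5,126,0,0,51,1.5,126,0]

```text
t: 12.9
ee_pos: [511.8, -107.4, 104.4]
orientation: [1.801, 2.574, -0.002]
ft_force: [-0.3, 0.5, -0.1]
width: 87.6
```

```bash
python3 - <<'E'
from h import *
o,M=tools();print(o["ee_pos"],o["ft_force"],o["t"]);im=ctrl.get_image("wrist");cv2.imwrite("pics/w9.png",im["frame"][:,:,::-1])
c=cam(im,o);print(proj(c,(511.7,-108.4,130)))
im=ctrl.get_image("scene");cv2.imwrite("pics/s9.png",cv2.resize(im["frame"][165:315,260:460,::-1],(800,600),interpolation=cv2.INTER_CUBIC))
s=cam(im);f=lambda P:(proj(s,P)-[260,165])*4+1.5
print(f(o["ee_pos"]),f(o["ee_pos"]+M@[0,0,-26]))
E
```

```text
[ 511.8 -107.4  104.4] [-0.3  0.5 -0.1] 12.9
[323.2 311.3]
[404.5 302.6] [405.2 249.9]
```

View pics/w9.png

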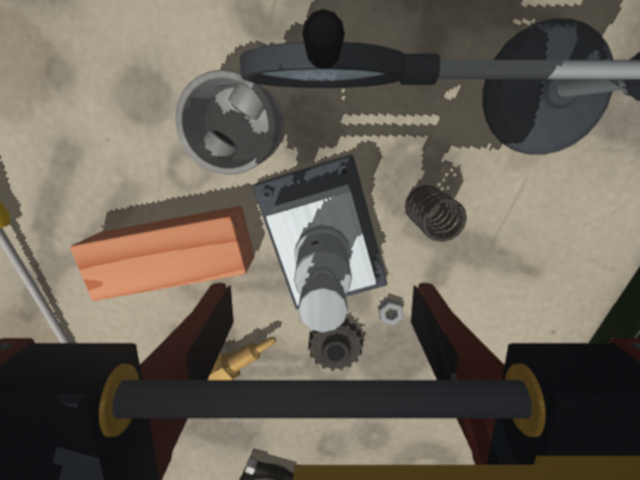

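View pics/s9.png

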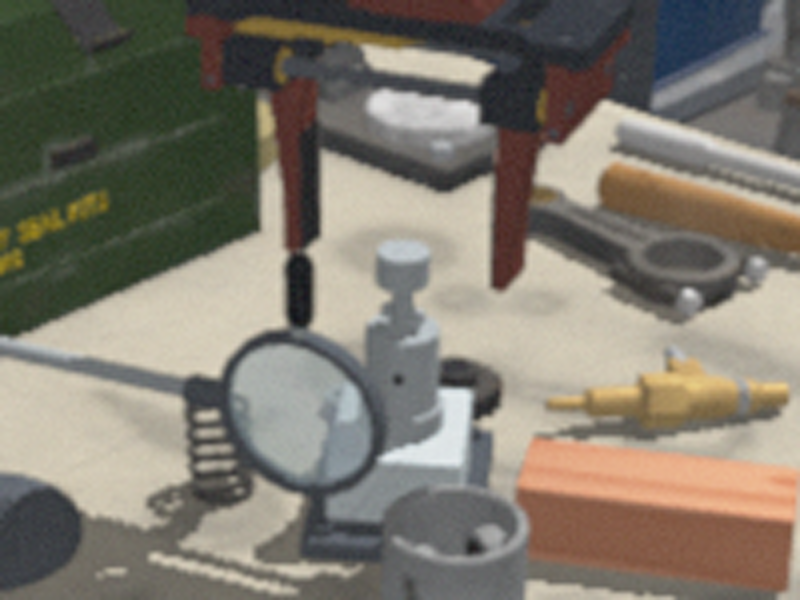

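Emit:
move_arm:
  increments: [255,0,0,1,0,255,0,0,1,0,255,0,0,1,0,255,0,0,1,0,255,0,0,1,0,255,0,0,1,0,255,0,0,1,0,255,0,0,1,0,255,0,0,1,0,255,0,0,1,0,255,0,0,1,0,255,0,0,1,0]

```text
t: 14.5
ee_pos: [512.1, -107.8, 103.7]
orientation: [1.801, 2.573, -0.001]
ft_force: [-0.3, 0.7, -1.4]
width: 22.5
```

```bash
python3 - <<'E'
from h import *
for i in range(3):
  o,M=tools();print(o["ee_pos"],M.T@o["ft_force"],o["width"],o["moment"],o["t"]);im=ctrl.get_image("wrist")
cv2.imwrite("pics/w10.png",im["frame"][:,:,::-1])
im=ctrl.get_image("scene");cv2.imwrite("pics/s10.png",cv2.resize(im["frame"][165:315,260:460,::-1],(800,600),interpolation=cv2.INTER_CUBIC))
E
```

```text
[ 512.1 -107.8  103.7] [ 0.8 -0.1  1.4] 22.491999330095272 [-0. -0. -0.] 14.5
[ 512.1 -107.8  103.7] [0.1 0.1 0.3] 22.289421898465932 [ 0. -0.  0.] 14.55
[ 512.1 -107.8  103.7] [-0.4  0.4  1. ] 22.637831164538508 [-0.  0. -0.] 14.6
```

View pics/s10.png

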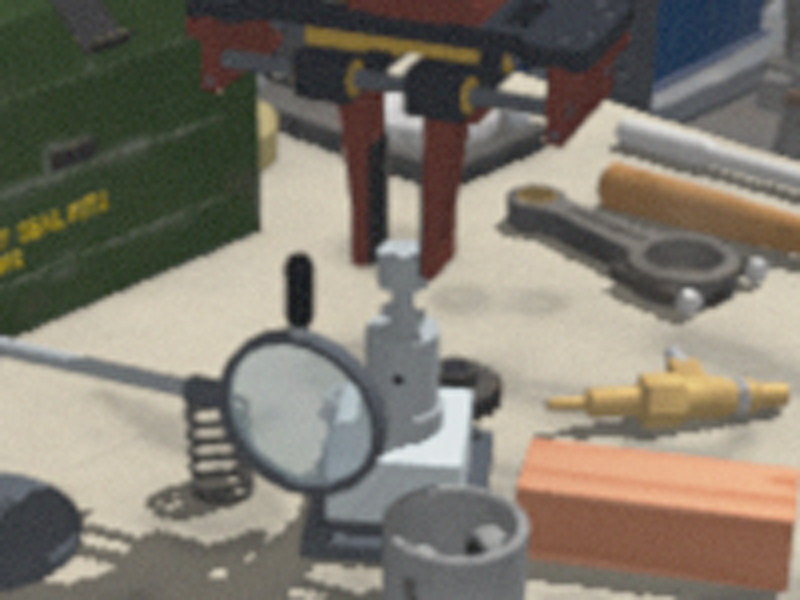

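Emit:
move_arm:
  increments: [255,0,0,-1,0,255,0,0,-2.5,0,255,0,0,-4,0,255,0,0,-5.5,0,255,0,0,-7,0,255,0,0,-8.5,0,255,0,0,-10,0,255,0,0,-10,0,255,0,0,-10,0]

```text
t: 15.82
ee_pos: [512.1, -107.8, 113.7]
orientation: [1.801, 2.573, -0.001]
ft_force: [0.6, 0.2, -2.0]
width: 22.7
```

```bash
python3 - <<'E'
from h import *
for i in range(3):
  o,M=tools();print(o["ee_pos"],M.T@o["ft_force"],o["width"],M.T@o["moment"]*100,np.round(M[:,2],4),o["t"]);im=ctrl.get_image("wrist")
cv2.imwrite("pics/w11.png",im["frame"][:,:,::-1])
im=ctrl.get_image("scene");cv2.imwrite("pics/s11.png",cv2.resize(im["frame"][165:315,260:460,::-1],(800,600),interpolation=cv2.INTER_CUBIC))
E
```

```text
[ 512.1 -107.8  113.7] [-0.   0.6  2. ] 22.65621025304071 [6.9 5.9 2.2] [ 0. -0. -1.] 15.825
[ 512.  -107.8  113.6] [ 0.7 -0.1  2.3] 22.60709910833433 [ 7.  -6.7  4. ] [ 0. -0. -1.] 15.875
[ 512.1 -107.8  113.6] [-0.2  0.4  1.9] 23.00064523731737 [ 1.4 -3.5 -0.3] [ 0. -0. -1.] 15.925
```

View pics/s11.png

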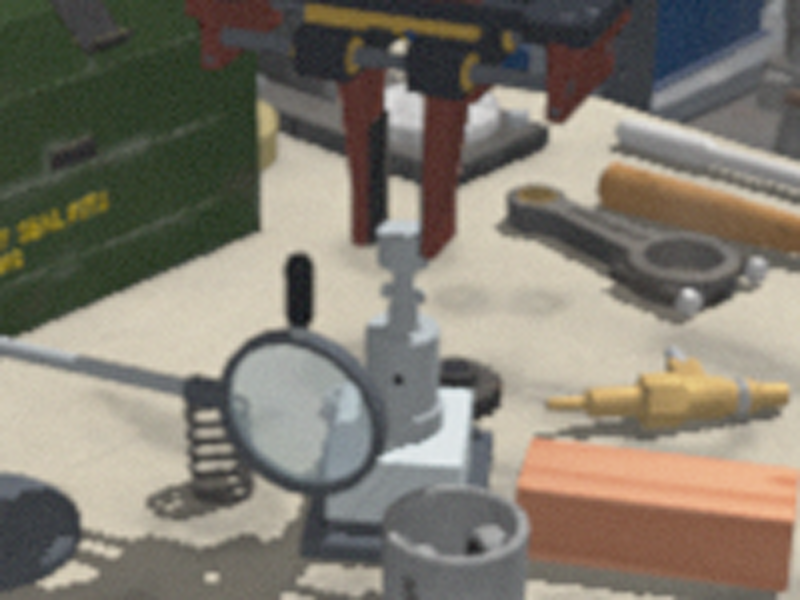

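Emit:
move_arm:
  increments: [255,0,0,-2,0,255,0,0,-4.5,0,255,0,0,-7,0,255,0,0,-9.5,0,255,0,0,-12,0,255,0,0,-14.5,0,255,0,0,-17,0,255,0,0,-19.5,0,255,0,0,-22,0,255,0,0,-22,0,255,0,0,-22,0,255,0,0,-22,0]

```text
t: 17.52
ee_pos: [512.0, -107.7, 135.5]
orientation: [1.801, 2.574, -0.002]
ft_force: [0.7, 0.6, -2.3]
width: 23.0
```

```bash
python3 - <<'E'
from h import *
for i in range(3):
  o,M=tools();print(o["ee_pos"],M.T@o["ft_force"],o["width"],o["t"]);im=ctrl.get_image("wrist")
cv2.imwrite("pics/w12.png",im["frame"][:,:,::-1])
im=ctrl.get_image("scene");cv2.imwrite("pics/s12.png",cv2.resize(im["frame"][190:290,310:443,::-1],(798,600),interpolation=cv2.INTER_CUBIC))
s=cam(im);f=lambda P:(proj(s,P)-[310,190])*6+2.5
for z in (92,104,162): print(z,f((512,-108.3,z)))
print("lens",f((474.3,-7,104)))
E
```

```text
[ 512.  -107.7  135.5] [0.4 0.9 2.3] 22.98155080501875 17.525
[ 512.  -107.7  135.5] [-0.2 -0.7  1.3] 22.79884243245612 17.575
[ 512.  -107.8  135.5] [0.2 0.4 2.1] 22.653173100253042 17.625
92 [307.9 339.9]
104 [308.4 304.1]
162 [310.9 125.1]
lens [158.9 470.3]
```

View pics/s12.png

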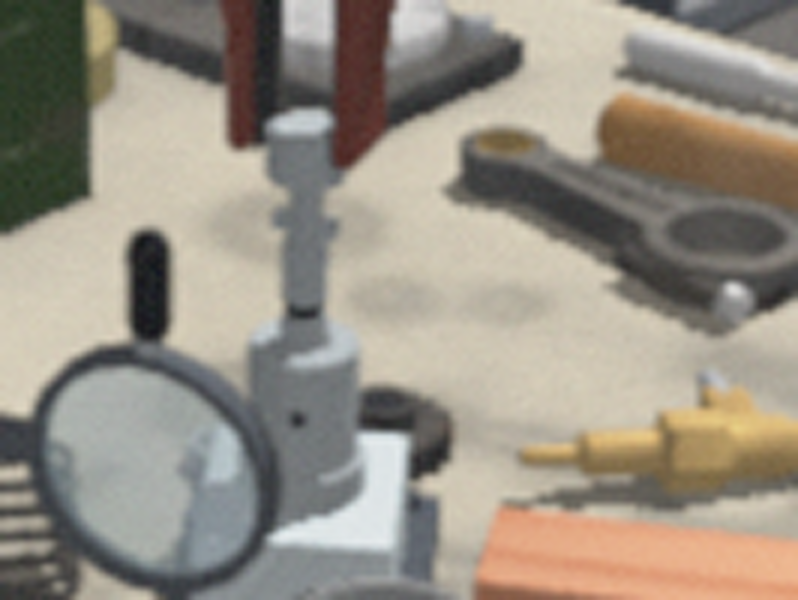

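View pics/w12.png

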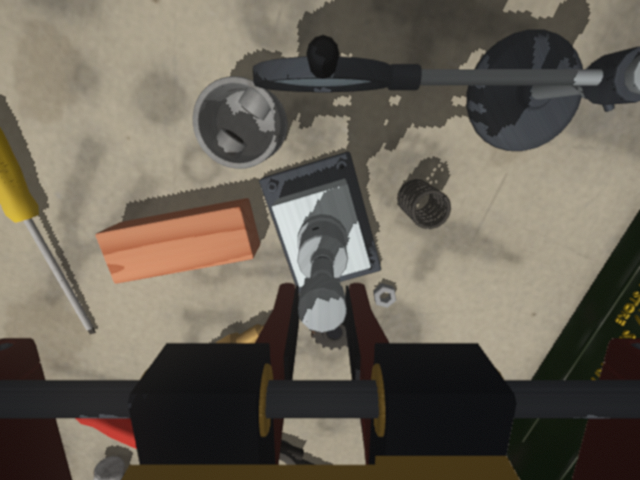

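```bash
python3 - <<'E'
from workcell import ctrl
print(ctrl.close_job())
o=ctrl.get_obs();print(o["t"],o["ee_pos"],o["ft_force"],o["width"])
E
```

```text
the job is handed in; nothing more can be done
None
the job is handed in; nothing more can be done
```

The magnifier now faces the barrel, and the plunger is drawn up and still held with its groove at lens height. I handed the job in at about 17.6 s of the 48 s allowed. No verdict came back, and I couldn't read the robot's state after handing in.

**Magnifier:** I swung it about 38° by its knob, let go, and it stayed where I left it. The wrist and top pictures put the line of sight 0.1 to 1.0 mm from the barrel axis (0.5° or less), with the lens about 108 mm from it.

**Plunger:** I gripped it centrally and drew it straight up 31.8 mm by the tool reading (32 mm aimed). Sideways force stayed under about 1 N, and it did not slip in the pictures. The groove shows just above the barrel mouth, at about 104 mm high, level with the middle of the lens.

**Other parts:** None of the other parts looked moved in the pictures I took.

**Disagreements:**
- **Cameras:** the wrist camera and the fixed cameras differed by up to about 4 mm on positions, so I used a compromise for the grasp.
- **Finger ends:** the fingers looked about 15 mm shorter in the pictures than the stated tool end. I kept to the stated figure and the grip held.
- **Opening reading:** the finger opening read low, about 8.5 mm on the 12 mm knob and 22.7 mm on the 24 mm foot.

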